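Break the stuck lid of a vacuum chamber with its lid bar and hold it ajar

ROBOT

A 6-joint arm with a two-finger parallel gripper is mounted at the origin on a cart in front of the work surface, level with it; the furniture and walls round the work are solid. World frame = base frame: x ahead of the robot, y to its left, z up, the work surface at z = 0. Lengths are in m, angles in degrees, forces in N, time in s.
With the tool pointing down it reaches from about 0.25 to 0.725 m from the base axis. Payload 9.7 kg.
Tool frame: the origin (TCP) lies between the finger pads; the fingertips stand 25 mm ahead of it and the grasp point (between the pads) lies 6 mm ahead of it; z points along the fingers, y is the line along which they close (so a half turn about z gives the same grasp; the last joint's range is limited). The gripper opens to 85 mm and grips with 20 to 120 N. Pads are 22 mm wide; open, the fingers measure 114 mm over their backs; the gripper's body (76 mm by 85 mm) begins 54 mm behind the grasp point. The pads swing forward as they close: fully open they stand 13 mm farther back than shut.
Start: joints at [67.036, 4.979, 10.078, 95.1, 0, 90], TCP at [0.215, 0.506, 0.256] pointing down, gripper open.
Joint ranges: [-179.16, 179.16], [-48.56, 103.87], [-65.8, 70.77], [-126.05, 130.52], [-82.76, 87.17], [-180, 180]. Speed limits (degrees/s): [127.2, 127.2, 147.25, 180, 180, 180].

INTERFACE

Orientations are given as [roll, pitch, yaw] about the fixed x, y, z axes, in that order (R = Rz(yaw) Ry(pitch) Rx(roll)).
In Python, from workcell import bot gives the robot as it stands.
- The arm moves only by the shell command python3 drive.py FILE [FORCE], which reads ROWS from the file FILE. ROWS is a JSON list of rows, 1 to 5 of them, each written [[dx, dy, dz], turn, opening]: dx, dy, dz in m, then a turn about the tool's z in degrees, then the finger opening in m; each row is the pose to reach, as a shift and turn from the pose commanded when the command began, along the tool's axes at that moment; what a row does not reach only later rows make up. A row lasts 1/12 s, in which the tool goes at most 0.0417 m and 7.16 degrees, less where a joint would pass 70% of its speed; a pose out of reach is approached as far as the arm can. The fingers move at their own pace and stop on an object; FORCE is the grip in N (left out, the last holds). Time passes only in rows, so rows that do not move let the fingers close. It prints the time, the measured TCP pose, the force, the opening and the grip force at its end. Input that does not fit is refused with a message, and nothing moves.
- bot.get_obs(): the state, without advancing time (a new reading comes with each control period).
- bot.camera(name): name is "side" or "top"; returns the picture (384x512x3 uint8, blue, green, red); there is no depth.
- bot.camera_info(name): a dict with "mtx" (3x3 intrinsics, pixels), "k1" (the pictures are not rectified: a ray, as slopes to the right and down, at radius r is drawn at 1 + k1 r^2 times it, then the intrinsics apply), "extrinsics" (4x4, takes a point from camera to world coordinates). Camera axes: x right, y down, z forward; pixel columns grow to the right and rows downward; lengths in m; the calibration is good to about 2 mm. A picture is of the moment at which its call begins. camera_info takes no time and is no camera call.
- bot.job_done(): hands the job in; it is judged then, once.
The state is a dict: "time": time; "q": joint angles; "qd": joint speeds; "joint_efforts": joint torques, N m; "ee_pos": TCP position; "tcp_rot": TCP orientation; "wrist_force": force on the tool from outside, world axes, zero at the start; "torque": the same for the moment, N m; "opening": finger opening in m; "grasp_force": force on a finger pad.
Only numpy, scipy, OpenCV 4.12 (cv2) and the standard library are available. Lean on these libraries where they do the work, as an engineer would, in place of code of your own. Each camera call takes 0.05 s, during which the arm holds its last target. There are 200 camera calls.

TASK

The lid of the small vacuum chamber has stuck to its gasket. Pick up the lid bar, push its steel rod through both eyes on the lid until the handle meets the front eye, then lift the handle until the seal lets go and hold the lid ajar with the bar, about 20 mm open at its front edge, so that air can bleed in slowly; do not let the lid fly up past about 50 mm when it breaks free, and do not shove the jars or the scale aside. Finish while still holding the bar in the gripper with the lid ajar: nothing is put down or let go.

Things in the scene. Friction and masses are not known exactly. Their poses are not given: they have to be found in the camera images.
- chamber: Round grey metal vacuum chamber, fixed to the bench: flange 176 mm across, lid top 89 mm above the bench. Origin: centre of its underside; z up. Front is -x (the side with the eyes); hinge at the back (+x). Its gauge stands out 107 mm on the +y side, its vent cock 100 mm on the -y side, both under 65 mm high. On the lid behind the eyes a flat window bezel, 93 mm above the bench.
- eye (a point): Centre of the mouth of the front eye; moves with the lid. Two round dark steel eyes stand on the lid on one axis: 30 mm outside, hole 16 mm, 12 mm thick; front eye x = 0 to 12 mm, back eye x = 40 to 52 mm of this frame. x runs along the holes towards the hinge, y parallel to the hinge axis, z up from the lid. Lid shut: 82 mm in front of the chamber's centre, 106 mm above the bench, x level.
- lid_hinge (a point): Middle of the lid's hinge axis, at the back of the chamber: 100 mm behind the chamber's centre, 83 mm above the bench. Axis along y of chamber and lid. The front eye's mouth is 182 mm in front of it and 23 mm above it when the lid is shut. Turns with the lid.
- lid_edge (a point): Lower front edge of the lid, 187 mm in front of and 6 mm below the hinge axis; with the lid shut it is 77 mm above the bench, and its rise above that is the opening at the front.
- lid (a joint): Hinge of the lid, rad: 0 shut and stuck, grows as the front rises (0.107 = 20 mm open at the front edge). Lid about 0.7 kg; falls shut when let go. The seal holds until a peak upward pull of about 10 to 16 N at the middle of the bar's handle, reached within 0.02 rad; by 0.05 rad the seal's hold is gone and only the lid's weight is left (about 2 to 4 N at the handle).
- bar: Loose lid bar, 167 mm long, 0.16 kg: black square handle 96 x 20 x 20 mm, with a round steel rod 12 mm thick standing out 71 mm from one end. Lies on the bench on its handle, rod level. Origin: centre of the handle's underside; x along the rod to its tip, z up; handle x = -48 to 48 mm; axis of handle and rod 10 mm above the origin. The handle is too thick for the eyes and stops at the front one.
- bar_tip (a point): Tip of the rod, on its axis, 119 mm from the bar's origin along x; same axes as the bar. The nose tapers from 12 to 6 mm over the last 5 mm. With the handle against the front eye the tip is 71 mm past that eye's mouth, 19 mm beyond the back eye.
- scale: Pocket scale, flat black box 115 x 75 x 17 mm, loose; leave it where it stands. Origin: centre of its underside
- spirit_jar: Glass jar with a pale lid, 60 mm across, 80 mm high, loose; leave it standing. Origin: centre of its underside
- pickle_jar: Glass jar with a black lid, 52 mm across, 64 mm high, loose; leave it standing. Origin: centre of its underside

How it is judged (in metres and radians):
On the way, in this order (a step that is already met when the one before it is completed fails the run):
1. the rod is through both eyes, its handle at the front eye, while the lid is still shut and stuck (x of bar_tip in the frame of eye above 0.061 m and y of bar_tip in the frame of eye between -0.006 and 0.006 m and z of bar_tip in the frame of eye between -0.006 and 0.006 m and value of joint lid below 0.015 rad), for 0.1 s.
2. the seal has let go and the lid is lifted by the bar (value of joint lid above 0.055 rad and contact force between bar and chamber above 0.5 N), for 0.1 s.
At the end, for the whole second after the job is handed in: The lid is held still at 12 to 33 mm open at its front edge (0.064 to 0.175 rad) by the bar alone: the rod is still through both eyes, the bar is in the gripper's fingers and bears on the lid, and neither gripper nor arm touches the chamber or its lid (value of joint lid between 0.064 and 0.175 rad and velocity of joint lid between -0.05 and 0.05 rad/s and x of bar_tip in the frame of eye above 0.055 m and y of bar_tip in the frame of eye between -0.008 and 0.008 m and z of bar_tip in the frame of eye between -0.008 and 0.008 m and contact force between the fingers and bar above 2 N and contact force between bar and chamber above 0.5 N and contact force between each of the arm, the fingers and chamber below 0.5 N); the arm keeps its last pose, push and grip.
It fails at once if the lid flies up more than 56 mm at its front edge (value of joint lid above 0.3 rad).
It fails at once if the scale or a jar is pushed more than 30 mm or tipped (distance of any of scale, spirit_jar, pickle_jar from where it was at the start of the episode above 0.03 m or angle between any of spirit_jar, pickle_jar's own z axis and vertical above 0.5 rad).
It also fails if it takes over 51 s, if anything falls off the work surface, if the arm or the gripper's body presses on something with over 40 N, if the wrist force passes 120 N, or if a joint passes its speed limit or range.

## Working session

There is one attempt and no reset: what is moved stays moved. The work goes in short steps, Python scripts to look and compute and a shell command to move; the robot and the scene stay as the last step left them, time stands still between calls to the robot, and variables do not carry over. Pictures are saved under pics/ and viewed, at most 10 in all, crops included, and the job is handed in when it is done.

```bash
ls; mkdir -p pics
python3 - <<'E'
from workcell import bot
import cv2,numpy as np
a=bot.camera("side");b=bot.camera("top")
cv2.imwrite("pics/s0.png",a);cv2.imwrite("pics/t0.png",b)
for n in("side","top"):
    print(n,{k:np.round(v,4).tolist() for k,v in bot.camera_info(n).items() if k in("mtx","k1","extrinsics")})
print(bot.get_obs())
E
```

```text
drive.py
pics
workcell.py
side {'mtx': [[401.6545, 0.0, 262.3607], [0.0, 401.6545, 191.8022], [0.0, 0.0, 1.0]], 'k1': -0.0475, 'extrinsics': [[-0.9934, -0.0586, 0.0991, 0.4917], [-0.1146, 0.5859, -0.8022, 1.1626], [-0.011, -0.8082, -0.5887, 0.8376], [0.0, 0.0, 0.0, 1.0]]}
top {'mtx': [[368.8982, 0.0, 261.0472], [0.0, 368.8982, 185.8895], [0.0, 0.0, 1.0]], 'k1': 0.0185, 'extrinsics': [[0.0081, -0.9959, 0.0896, 0.5308], [-0.9998, -0.0096, -0.0165, 0.1126], [0.0173, -0.0894, -0.9958, 1.2252], [0.0, 0.0, 0.0, 1.0]]}
{'time': 0.1, 'q': array([ 6.70363431e+01,  5.00855357e+00,  1.00379395e+01,  9.50987245e+01,
       -1.07268729e-03,  9.00008619e+01]), 'qd': array([-0.07662653, -0.01030425,  0.1437691 ,  0.04114078,  0.02456924,
       -0.00995128]), 'joint_efforts': array([ 1.94933229e-03, -5.21563876e+01,  4.65653980e+01,  1.60707347e-02,
        7.57478006e-05, -5.17830728e-06]), 'ee_pos': array([0.21451719, 0.50625095, 0.25563869]), 'tcp_rot': array([-1.79930661e+02,  1.07372961e-03,  1.57035482e+02]), 'wrist_force': array([ 0.36579709, -0.423115  ,  0.22039127]), 'torque': array([-0.00986733, -0.02912128, -0.03084505]), 'grasp_force': 0.0, 'opening': 0.08511424653383416}
```

View pics/s0.png

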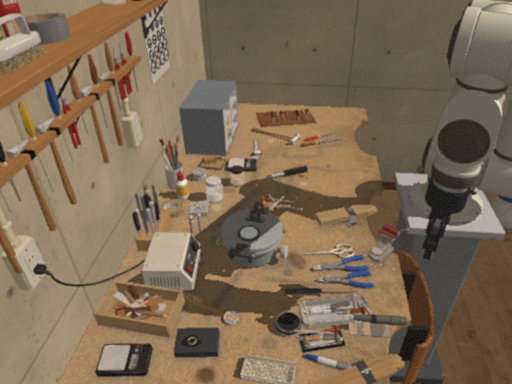

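View pics/t0.png

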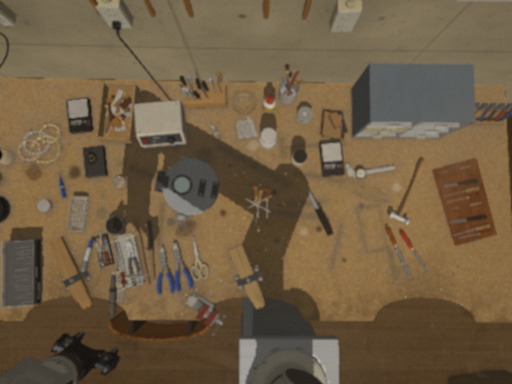

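The top view shows the chamber at about (190,187) and the bar at about (319,212), with its rod pointing to about (309,193). The pale jar is at (268,138), the black jar at (300,156) and the scale near (331,158). Next I'll enlarge both regions.

Run:
```python
import cv2,numpy as np
t=cv2.imread("pics/t0.png");s=cv2.imread("pics/s0.png")
a=cv2.resize(t[140:240,140:340],None,fx=4,fy=4,interpolation=cv2.INTER_CUBIC)
cv2.imwrite("pics/t1.png",a)
a=cv2.resize(s[150:275,200:320],None,fx=4.8,fy=4.8,interpolation=cv2.INTER_CUBIC)
cv2.imwrite("pics/s1.png",a)
```

```text
(no output)
```

View pics/t1.png

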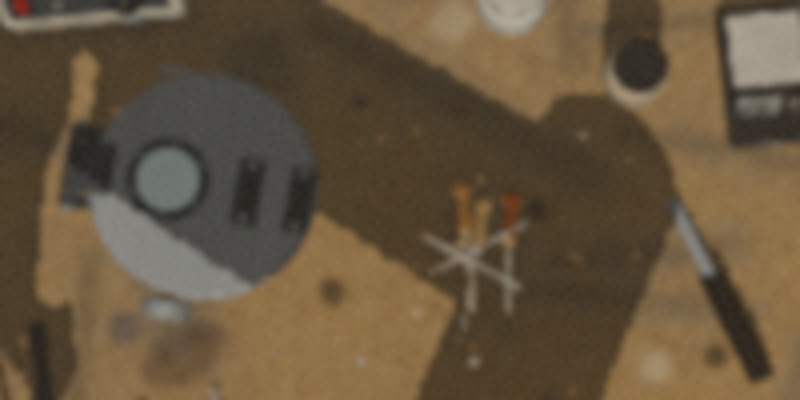

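View pics/s1.png

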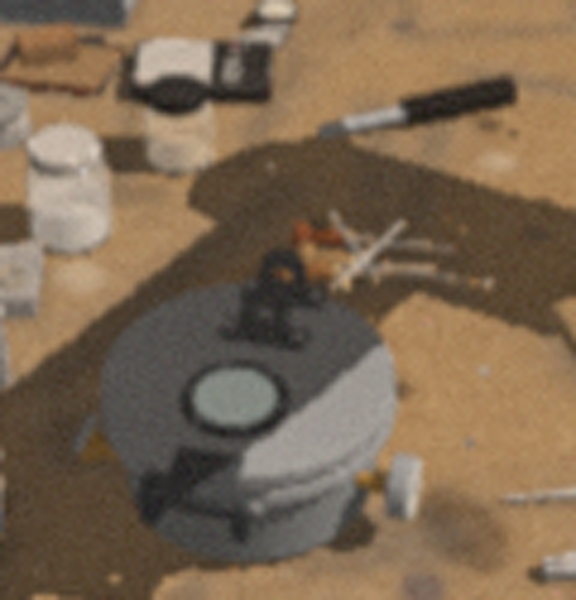

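The crops show the handle running from about (318,208) to (332,234) in top pixels, with the rod tip at about (308,189). The eyes are at about (215,190) and (202,188) in the top view, and the front eye's hole is at about (259,206) in the side view. So the front of the chamber faces image right, which is world -y.

```bash
cat > h.py <<'E'
import cv2,numpy as np
from workcell import bot
def ray(n,uv):
    c=bot.camera_info(n);K=np.array(c["mtx"],float);E=np.array(c["extrinsics"],float)
    p=cv2.undistortPoints(np.array([[uv]],float),K,np.array([c["k1"],0,0,0.]))[0,0]
    # 1+k1 r^2 (r undistorted) is OpenCV's radial model
    d=E[:3,:3]@np.array([p[0],p[1],1]);return E[:3,3],d/np.linalg.norm(d)
def plane(n,uv,z):
    o,d=ray(n,uv);return o+d*(z-o[2])/d[2]
def tri(ut,us):
    o1,d1=ray("top",ut);o2,d2=ray("side",us)
    s=np.linalg.lstsq(np.stack([d1,-d2],1),o2-o1,rcond=None)[0]
    a,b=o1+s[0]*d1,o2+s[1]*d2;return (a+b)/2,np.linalg.norm(a-b)
def proj(n,P):
    c=bot.camera_info(n);E=np.linalg.inv(np.array(c["extrinsics"],float))
    return cv2.projectPoints(np.array([P],float),cv2.Rodrigues(E[:3,:3])[0],E[:3,3],np.array(c["mtx"],float),np.array([c["k1"],0,0,0.]))[0][0,0]
def blobs(im,box,lo,hi,amin=6):
    u0,v0,u1,v1=box;g=im[v0:v1,u0:u1].max(2)
    m=((g>=lo)&(g<=hi)).astype(np.uint8);r=[]
    for c in cv2.findContours(m,cv2.RETR_EXTERNAL,cv2.CHAIN_APPROX_NONE)[0]:
        if len(c)>=amin:
            k=np.zeros_like(m);cv2.drawContours(k,[c],-1,1,-1);k&=m
            ys,xs=np.nonzero(k);p=np.stack([xs+u0,ys+v0],1).astype(float)
            w,V=np.linalg.eigh(np.cov(p.T)+1e-9*np.eye(2));t=(p-p.mean(0))@V[:,1]
            r.append((len(p),p.mean(0).round(2),V[:,1].round(3),(p.mean(0)+V[:,1]*t.min()).round(1),(p.mean(0)+V[:,1]*t.max()).round(1)))
    return r
E
python3 - <<'E'
from h import *
t=cv2.imread("pics/t0.png");s=cv2.imread("pics/s0.png")
print("top bar");[print(*b) for b in blobs(t,(304,185,336,238),0,48)]
print("side bar");[print(*b) for b in blobs(s,(262,160,312,182),0,48)]
print("top eyes");[print(*b) for b in blobs(t,(150,165,222,200),0,52)]
print("side eyes");[print(*b) for b in blobs(s,(225,195,280,270),0,52)]
print("side rod gray");g=s[172:182,262:290].astype(int);print((g[...,0]-g[...,2]).tolist())
print("top rod b-r");g=t[185:212,303:324].astype(int);print((g[...,0]-g[...,2]))
E
```

```text
top bar
4 [328.5 231. ] [-0.894 -0.447] [329.7 231.6] [326.9 230.2]
24 [325.54 223.96] [0.416 0.909] [323.2 218.9] [328.1 229.4]
31 [320.   213.74] [0.433 0.901] [318.  209.5] [322.2 218.4]
side bar
56 [294.79 171.27] [-0.981  0.196] [305.  169.2] [284.9 173.3]
top eyes
61 [214.54 189.41] [-0.217  0.976] [215.8 183.5] [213.2 195.6]
62 [201.55 187.53] [-0.148  0.989] [202.4 181.6] [200.6 193.8]
109 [162.72 178.29] [0.456 0.89 ] [159.4 171.8] [166.5 185.7]
side eyes
160 [238.03 251.4 ] [-0.992 -0.125] [251.1 253.1] [229.  250.3]
12 [245.58 239.42] [-0.979 -0.202] [249.9 240.3] [241.9 238.6]
11 [255.18 237.82] [-0.858  0.513] [258.1 236.1] [252.3 239.5]
8 [238.5 234.5] [0.23  0.973] [237.9 232. ] [239.1 237. ]
144 [256.3  213.15] [-0.474  0.881] [261.4 203.7] [251.6 221.9]
side rod gray
[[-74, -74, -77, -80, -77, -79, -82, -76, -74, -74, -74, -66, -62, -59, -57, -52, -51, -44, -41, -38, -26, -13, -9, -12, -11, -12, -13, -15], [-73, -76, -79, -77, -80, -79, -79, -78, -73, -65, -64, -54, -46, -42, -36, -31, -22, -18, -19, -19, -15, -11, -6, -7, -10, -9, -16, -9], [-75, -77, -80, -79, -80,
[... 2815 characters left out ...]
4 -47 -50 -48 -45 -47 -48 -40 -25 -12  -7  -8 -16 -25 -35 -44
  -53 -56 -56]
 [-35 -43 -50 -48 -47 -47 -49 -50 -53 -48 -33 -18  -9  -7 -12 -19 -29 -42
  -49 -56 -58]
 [-41 -49 -53 -51 -50 -48 -51 -52 -58 -53 -44 -27 -10  -9  -9 -16 -26 -34
  -45 -52 -59]
 [-45 -52 -53 -51 -51 -54 -55 -58 -58 -60 -54 -34 -14  -9  -7 -11 -19 -30
  -38 -54 -60]
 [-53 -56 -56 -55 -54 -57 -59 -61 -60 -62 -58 -45 -21  -9  -6  -8 -13 -22
  -34 -51 -63]
 [-56 -60 -59 -60 -60 -61 -62 -62 -63 -64 -62 -50 -26 -11  -7 -11 -14 -17
  -32 -47 -59]
 [-57 -60 -61 -62 -66 -63 -65 -61 -60 -64 -61 -54 -34 -19 -14 -11 -13 -14
  -25 -37 -53]
 [-56 -58 -61 -64 -69 -68 -63 -61 -60 -61 -60 -58 -44 -26 -14 -13 -12 -13
  -17 -31 -45]]
```

```bash
cat >> h.py <<'E'
def grey(im,box,th=-26):
    u0,v0,u1,v1=box;g=im[v0:v1,u0:u1].astype(int);m=((g[...,0]-g[...,2])>th).astype(np.uint8)
    c=max(cv2.findContours(m,cv2.RETR_EXTERNAL,cv2.CHAIN_APPROX_NONE)[0],key=cv2.contourArea)
    k=np.zeros_like(m);cv2.drawContours(k,[c],-1,1,-1)
    ys,xs=np.nonzero(k);return np.stack([xs+u0,ys+v0],1).astype(float),c[:,0,:].astype(float)+[u0,v0]
def axis(p):
    w,V=np.linalg.eigh(np.cov(p.T));d=V[:,1];t=(p-p.mean(0))@d;return p.mean(0)+d*(t.min()-.5),p.mean(0)+d*(t.max()+.5),p.mean(0)
E
python3 - <<'E'
from h import *
t=cv2.imread("pics/t0.png");s=cv2.imread("pics/s0.png")
for n,im,b in(("top",t,(304,187,338,240)),("side",s,(260,158,312,184))):
    p,_=grey(im,b);a,e,m=axis(p);A,B=plane(n,a,.010),plane(n,e,.012)
    print(n,len(p),a.round(1),e.round(1),A.round(4),B.round(4),"len",np.linalg.norm(A-B).round(4),"yaw",np.degrees(np.arctan2(*(A-B)[1::-1])).round(1),np.degrees(np.arctan2(*(B-A)[1::-1])).round(1))
p,c=grey(t,(150,150,230,225),-20)
P=np.array([plane("top",q,.089)[:2] for q in c]);
(x,y),r=cv2.minEnclosingCircle(P.astype(np.float32));print("lid",x,y,r,len(p))
for nm,q,z in(("front eye",(214.54,189.41),.105),("back",(201.55,187.53),.105),("hinge",(162.72,178.29),.083)):
    print(nm,plane("top",q,z).round(4))
print("front eye side hole y-plane",plane("side",(258.9,206.4),.106).round(4), tri((214.5,189.4),(258.9,206.4)))
# bezel window centre
g=t[165:200,170:200].astype(int);m=(g[...,1]-g[...,2]>3)&(g[...,1]>85);ys,xs=np.nonzero(m);print("win",len(xs),xs.mean()+170,ys.mean()+165,plane("top",(xs.mean()+170,ys.mean()+165),.093))
for nm,q,z in(("scale",(331,158),.017),("spirit",(268.5,138),.08),("pickle",(300,156),.064)):print(nm,plane("top",q,z).round(3))
E
```

```text
top 230 [307.  188.4] [330.6 233.8] [ 0.6332 -0.06    0.01  ] [ 0.4847 -0.1363  0.012 ] len 0.1669 yaw 27.2 -152.8
side 166 [306.7 167.9] [266.3 177.3] [ 0.4806 -0.1353  0.01  ] [ 0.6264 -0.0534  0.012 ] len 0.1672 yaw -150.7 29.3
lid 0.6269971132278442 0.3222604990005493 0.09968636184930801 2709
front eye [0.6194 0.2353 0.105 ]
back [0.6248 0.2747 0.105 ]
hinge [0.6542 0.3983 0.083 ]
front eye side hole y-plane [0.6165 0.2394 0.106 ] (array([0.61832929, 0.23552256, 0.1029862 ]), np.float64(0.002561669880972056))
win 188 181.69148936170214 184.31914893617022 [0.63509623 0.33741513 0.093     ]
scale [ 0.735 -0.139  0.017]
spirit [0.786 0.071 0.08 ]
pickle [ 0.732 -0.03   0.064]
```

```bash
cat > go.py <<'E'
import sys,numpy as np
from workcell import bot
from scipy.spatial.transform import Rotation as R
x,y,z,yaw=map(float,sys.argv[1:5]);o=bot.get_obs()
M=R.from_euler("xyz",o["tcp_rot"],degrees=True).as_matrix()
d=M.T@(np.array([x,y,z])-o["ee_pos"]);w=(yaw-o["tcp_rot"][2]+180)%360-180
print("t",round(o["time"],2),"pos",o["ee_pos"].round(4),"rot",o["tcp_rot"].round(2),"q",o["q"].round(0),"shift",d.round(4),"turn",round(-w,2),"F",o["wrist_force"].round(1),"open",round(o["opening"],4),"grip",round(o["grasp_force"],1))
E
echo '[[[-0.1319, -0.1123, 0.0139], 32.2, 0.06], [[-0.1319, -0.1123, 0.0139], 32.2, 0.06], [[-0.1319, -0.1123, 0.0139], 32.2, 0.06], [[-0.1319, -0.1123, 0.0139], 32.2, 0.06], [[-0.1319, -0.1123, 0.0139], 32.2, 0.06]]' > next.json && python3 drive.py next.json
python3 go.py .525 -.1135 .2 28
```

```text
time: 0.52
ee_pos: [0.2935, 0.3473, 0.2421]
tcp_rot: [-180.0, 0.1, 124.3]
wrist_force: [0.3, -0.4, -0.2]
opening: 0.0597
grasp_force: 0.0
t 0.52 pos [0.2935 0.3473 0.2421] rot [-1.7995e+02  9.0000e-02  1.2427e+02] q [ 50.  -8.  -4.  94.  -0. 106.] shift [-0.5111 -0.0682  0.0429] turn 96.27 F [ 0.3 -0.4 -0.2] open 0.0597 grip 0.0
```

Run:
```python
from h import *
from scipy.optimize import least_squares
t=cv2.imread("pics/t0.png")
p,c=grey(t,(150,150,230,225),-20)
P=np.array([plane("top",q,.083)[:2] for q in c])
f=lambda v:np.hypot(*(P-v[:2]).T)-v[2]
for z in(.077,.089):
    P=np.array([plane("top",q,z)[:2] for q in c])
    s=least_squares(f,[.63,.31,.088],loss="cauchy",f_scale=.0015);print(z,s.x.round(4))
    e=np.array([.6194,.2353]);print(np.degrees(np.arctan2(*(s.x[:2]-e)[::-1])),np.linalg.norm(s.x[:2]-e))
```

```text
0.077 [0.633  0.3137 0.0867]
80.18379531690213 0.07954883534182976
0.089 [0.6319 0.3116 0.0858]
80.69932385113991 0.07730201673921053
```

```bash
echo '[[[-0.1715, -0.0247, 0.0139], 32.2, 0.06], [[-0.1715, -0.0247, 0.0139], 32.2, 0.06], [[-0.1715, -0.0247, 0.0139], 32.2, 0.06], [[-0.1715, -0.0247, 0.0139], 32.2, 0.06], [[-0.1715, -0.0247, 0.0139], 32.2, 0.06]]' > next.json && python3 drive.py next.json >/dev/null
echo '[[[-0.1581, 0.0708, 0.0139], 32.2, 0.06], [[-0.1581, 0.0708, 0.0139], 32.2, 0.06], [[-0.1581, 0.0708, 0.0139], 32.2, 0.06], [[-0.1581, 0.0708, 0.0139], 32.2, 0.06], [[-0.1581, 0.0708, 0.0139], 32.2, 0.06]]' > next.json && python3 drive.py next.json >/dev/null
echo '[[[-0.0961, 0.1442, 0.0139], 32.2, 0.06], [[-0.0961, 0.1442, 0.0139], 32.2, 0.06], [[-0.0961, 0.1442, 0.0139], 32.2, 0.06], [[-0.0961, 0.1442, 0.0139], 32.2, 0.06], [[-0.0961, 0.1442, 0.0139], 32.2, 0.06]]' > next.json && python3 drive.py next.json >/dev/null
python3 go.py .525 -.1135 .03 28
```

```text
t 1.77 pos [ 0.5272 -0.1174  0.1987] rot [1.800e+02 1.000e-01 2.764e+01] q [-13.   3.   1.  89.  -0. 140.] shift [ 1.000e-04 -4.500e-03  1.687e-01] turn -0.36 F [0.4 0.4 0.8] open 0.06 grip 0.0
```

```bash
echo '[[[0, -0.0045, 0.16], 0, 0.06], [[0, -0.0045, 0.16], 0, 0.06], [[0, -0.0045, 0.16], 0, 0.06], [[0, -0.0045, 0.16], 0, 0.06], [[0, -0.0045, 0.16], 0, 0.06]]' > next.json && python3 drive.py next.json >/dev/null
echo '[[[0, 0, 0.01], 0, 0.06], [[0, 0, 0.01], 0, 0.02], [[0, 0, 0.01], 0, 0.01], [[0, 0, 0.01], 0, 0.01], [[0, 0, 0.01], 0, 0.01]]' > next.json && python3 drive.py next.json 50
python3 go.py .525 -.1135 .03 28
```

```text
time: 2.6
ee_pos: [0.5254, -0.1092, 0.0333]
tcp_rot: [179.8, -0.2, 28.2]
wrist_force: [0.3, -0.6, 6.8]
opening: 0.0187
grasp_force: 50.0
t 2.6 pos [ 0.5254 -0.1092  0.0333] rot [179.84  -0.18  28.23] q [-12.   5. -15.  70.  -0. 140.] shift [-0.0024  0.0036  0.0033] turn 0.23 F [ 0.3 -0.6  6.8] open 0.0187 grip 50.0
```

```bash
echo '[[[0, 0, -0.02], 0, 0.01], [[0, 0, -0.05], 0, 0.01], [[0, 0, -0.10], 0, 0.01], [[0, 0, -0.10], 0, 0.01], [[0, 0, -0.10], 0, 0.01]]' > next.json && python3 drive.py next.json
echo '[[[0, 0, 0], 0, 0.01], [[0, 0, 0], 0, 0.01]]' > next.json && python3 drive.py next.json >/dev/null
python3 go.py .55 .07 .125 81
python3 - <<'E'
from h import *
t=bot.camera("top");s=bot.camera("side");cv2.imwrite("pics/t2.png",t);cv2.imwrite("pics/s2.png",s)
a=cv2.resize(t[150:270,280:400],(600,600),interpolation=cv2.INTER_CUBIC);cv2.imwrite("pics/a.png",a[:, :400])
b=cv2.resize(s[90:190,240:340],(400,400),interpolation=cv2.INTER_CUBIC)
cv2.imwrite("pics/c2.png",np.hstack([a[:400,:400],b]))
E
```

```text
time: 3.02
ee_pos: [0.5259, -0.1092, 0.1355]
tcp_rot: [179.7, -0.3, 28.2]
wrist_force: [-0.5, 0.7, -2.0]
opening: 0.0184
grasp_force: 49.2
t 3.18 pos [ 0.5232 -0.1087  0.1294] rot [-1.7994e+02  7.0000e-02  2.8240e+01] q [-12.   2.  -7.  81.   0. 140.] shift [ 0.1081 -0.1447  0.0044] turn -52.76 F [ 0.1 -0.7 -2.2] open 0.0184 grip 49.2
```

View pics/c2.png

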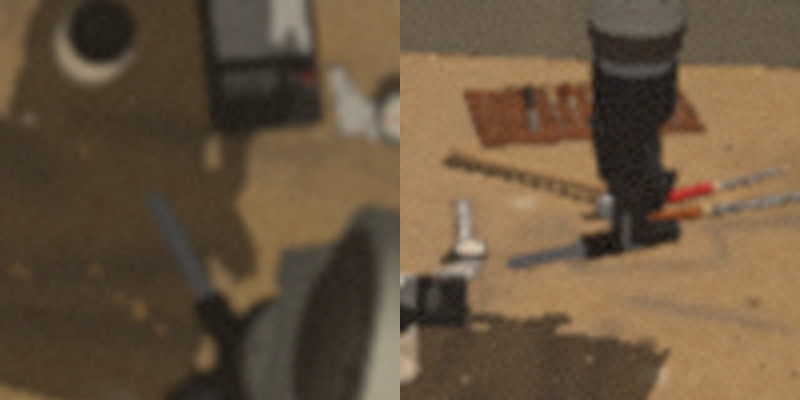

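Run:
```python
from h import *
P,e=tri((310.4,189.4),(267.5,156));print(P.round(4),e.round(4))
T=bot.get_obs()["ee_pos"];d=P-T;a=np.radians(28.2);print("along",d[0]*np.cos(a)+d[1]*np.sin(a),"side",-d[0]*np.sin(a)+d[1]*np.cos(a),"dz",d[2],T)
```

```text
[ 0.6224 -0.0574  0.1009] 0.0004
along 0.11178677647934296 side -0.0018087233101359915 dz -0.027996651763363217 [ 0.52299076 -0.1086055   0.12894582]
```

```bash
python3 - <<'E'
from h import *
for a,b in(((310.4,189.4),(267.5,156)),((321.4,209.4),(285.75,152.5))):
    P,e=tri(a,b);print(P.round(4),e.round(4))
E
echo '[[[0.022, -0.029, 0.0009], -10.6, 0.01], [[0.044, -0.058, 0.0018], -21, 0.01], [[0.065, -0.087, 0.003], -32, 0.01], [[0.065, -0.087, 0.003], -32, 0.01], [[0.065, -0.087, 0.003], -32, 0.01]]' > next.json && python3 drive.py next.json >/dev/null
python3 go.py .59 .07 .130 81
```

```text
[ 0.6224 -0.0574  0.1009] 0.0004
[ 0.5606 -0.0911  0.0991] 0.0022
t 3.7 pos [0.5393 0.0006 0.126 ] rot [-1.7987e+02  7.0000e-02  6.0830e+01] q [  0.   3.  -6.  81.   0. 119.] shift [ 0.0853  0.0104 -0.0041] turn -20.17 F [ 0.5  0.4 -1.4] open 0.0186 grip 49.3
```

```bash
echo '[[[0.035, 0.004, -0.0014], -7, 0.01], [[0.07, 0.008, -0.003], -14, 0.01], [[0.105, 0.012, -0.0045], -20.2, 0.01], [[0.112, 0.0125, -0.0045], -20.2, 0.01], [[0.112, 0.0125, -0.0045], -20.2, 0.01]]' > next.json && python3 drive.py next.json >/dev/null
echo '[[[0, 0, 0], 0, 0.01], [[0, 0, 0], 0, 0.01], [[0, 0, 0], 0, 0.01]]' > next.json && python3 drive.py next.json >/dev/null
python3 go.py .597 .095 .131 81
python3 - <<'E'
from h import *
print(tri((307.0,188.4),(266.3,177.3)))
t=bot.camera("top");s=bot.camera("side");cv2.imwrite("pics/t3.png",t);cv2.imwrite("pics/s3.png",s)
a=cv2.resize(t[155:225,190:270],None,fx=5,fy=5,interpolation=cv2.INTER_CUBIC)
b=cv2.resize(s[160:230,235:315],None,fx=5,fy=5,interpolation=cv2.INTER_CUBIC)
cv2.imwrite("pics/c3.png",np.hstack([a,b]))
E
```

```text
t 4.37 pos [0.6057 0.0886 0.1319] rot [-1.7996e+02  2.0000e-02  8.0340e+01] q [  8.  13.   5.  82.  -0. 108.] shift [ 0.0048 -0.0097  0.0009] turn -0.66 F [-0.8  0.2 -2.2] open 0.0186 grip 49.5
(array([ 0.63033694, -0.0603455 ,  0.00754165]), np.float64(0.006116088998599513))
```

View pics/c3.png

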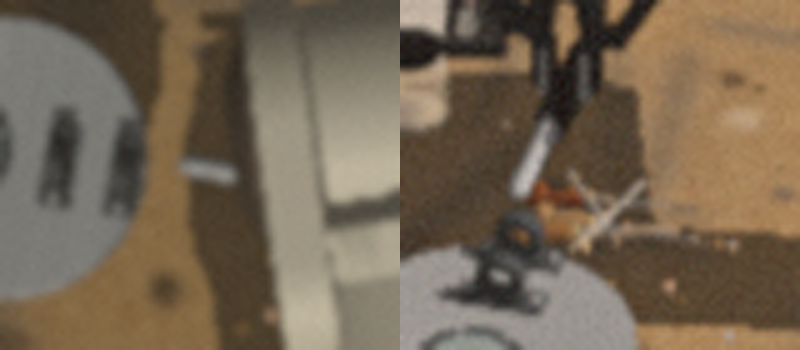

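The top view puts the tip at crop (183,167), slightly above the line of the eyes (back (60,158), front (124,168)). In the side view the tip is at (520,192) and the front hole at (523,233).

Run:
```python
from h import *
t=cv2.imread("pics/t3.png");s=cv2.imread("pics/s3.png")
for th in(70,80):print("top eyes");[print(*b[:3]) for b in blobs(t,(196,172,219,202),0,th,8)]
print(s[193:215,250:268].max(2))
F,e=tri((214.8,189.2),(259.4,206.6));T,e2=tri((226.7,188.4),(259.0,198.6));B=plane("top",(237,190.2),T[2]);print(F.round(4),e,T.round(4),e2)
d=T-F;a=np.radians(81)
print("along",d[0]*np.cos(a)+d[1]*np.sin(a),"left",-d[0]*np.sin(a)+d[1]*np.cos(a),"dz",d[2],"rod yaw",np.degrees(np.arctan2(*(T-B)[1::-1])),"eyeyaw",np.degrees(np.arctan2(*(plane("top",(201.8,187.2),.106)-plane("top",(214.8,189.2),.106))[1::-1])))
```

```text
top eyes
66 [215.09 187.77] [-0.085  0.996]
64 [201.92 185.52] [-0.08   0.997]
top eyes
92 [201.82 185.9 ] [-0.132  0.991]
104 [215.42 185.85] [-0.134  0.991]
[[ 77  82  74  77  79  71  74  77  94 138 170 189 172 107  81  90  89  87]
 [ 77  73  71  71  75  75  74  86 111 158 181 184 143  92  82  88  87  88]
 [ 74  77  77  77  71  72  75  99 133 175 189 174 119  90  81  78  81  80]
 [ 76  74  76  73  76  79  81 111 154 181 186 154 121 114  89  70  71  76]
 [ 74  77  81  79  72  81  88 113 160 182 178 128 119 136 113  77  76  75]
 [ 76  75  79  84  82  80  82 109 147 158 139 105 116 135 122 103 102 109]
 [ 82  75  79  85  84  86  82  95 111 119 107  92 108 118 111 104 105 105]
 [ 83  78  81  85  84  84  82  82  81  86  79  75 100 130 127 114  96  91]
 [ 87  81  82  87  85  81  83  81  69  77  75  87 115 151 162 138 101  93]
 [ 80  81  85  83  85  76  72  71  78  80  80  85 108 151 168 154 132 132]
 [ 83  85  89  88  76  65  64  69  74  82  88  89 108 133 152 139 139 144]
 [ 85  88  87  80  66  51  53  56  57  75  81  83  98 114 138 138 143 149]
 [ 88  86  82  78  64  48  52  60  68  68
[... 225 characters left out ...]
  78  56  62  76  84  89  77  86]
 [ 73  75  75  61  57  53  46  49  45  54  58  48  50  71  77  80  76  71]
 [ 60  54  57  59  67  67  69  56  55  48  44  46  61  81  80 109 105  83]
 [ 73  48  55  59  76  72  83  79  69  56  54  60  72  74  89 120 121 100]
 [ 94  62  50  57  64  79  86  88  86  72  67  61  65  75  76 107 111 117]
 [ 96  59  48  67  74  68  73  81  89  84  79  81  82  86  86  88 103 130]
 [ 80  50  61 106 119 107  88  69  73  92 112 128 136 128 121 111 109 144]]
[0.618  0.2347 0.1017] 0.0046467515044322 [0.6221 0.1985 0.1038] 0.0016908246679532756
along -0.03512287564671167 left -0.009717543437757954 dz 0.002025779080521428 rod yaw 82.08713971198443 eyeyaw 81.75708017888334
```

Run:
```python
from h import *
T,_=tri((226.7,188.4),(259.0,198.6));a=np.radians(81.5);D=np.array([np.cos(a),np.sin(a),0]);N=np.array([-np.sin(a),np.cos(a),0])
for n,u,e in(("top",(226.7,188.4),(215.0,188.4)),("side",(259,198.6),(258.5,206.7))):
    o=np.array(u)-proj(n,T)
    q=lambda L,l,z:proj(n,T+L*D+l*N+z*np.array([0,0,1]))+o
    b=q(.036,0,0);print(n,"moved 36:",b.round(2),"eye",e,"d/dleft5",(q(.036,.005,0)-b).round(2),"d/dz5",(q(.036,0,.005)-b).round(2),"d/dL5",(q(.041,0,0)-b).round(2))
```

```text
top moved 36: [215.01 186.55] eye (215.0, 188.4) d/dleft5 [-0.27  1.62] d/dz5 [-0.18 -0.14] d/dL5 [-1.62 -0.26]
side moved 36: [255.75 205.69] eye (258.5, 206.7) d/dleft5 [1.62 0.26] d/dz5 [-0.04 -1.33] d/dL5 [-0.46  1.01]
```

```bash
echo '[[[0, -0.0055, 0.0015], -1, 0.01], [[0.008, -0.0055, 0.0015], -1, 0.01], [[0.016, -0.0055, 0.0015], -1, 0.01], [[0.016, -0.0055, 0.0015], -1, 0.01], [[0.016, -0.0055, 0.0015], -1, 0.01]]' > next.json && python3 drive.py next.json >/dev/null
echo '[[[0, 0, 0], 0, 0.01], [[0, 0, 0], 0, 0.01], [[0, 0, 0], 0, 0.01]]' > next.json && python3 drive.py next.json >/dev/null
python3 go.py .597 .095 .131 81
python3 - <<'E'
from h import *
t=bot.camera("top");s=bot.camera("side");cv2.imwrite("pics/t4.png",t);cv2.imwrite("pics/s4.png",s)
a=cv2.resize(t[155:225,190:270],None,fx=5,fy=5,interpolation=cv2.INTER_CUBIC)
b=cv2.resize(s[180:220,235:281],None,fx=8.7,fy=8.75,interpolation=cv2.INTER_CUBIC)
cv2.imwrite("pics/c4.png",np.hstack([a,b]))
E
```

```text
t 5.13 pos [0.6036 0.1062 0.1307] rot [-180.      0.     81.43] q [ 10.  13.   5.  82.  -0. 109.] shift [-0.0121 -0.0048 -0.0003] turn 0.43 F [-0.7 -0.5 -1.3] open 0.0183 grip 49.5
```

View pics/c4.png

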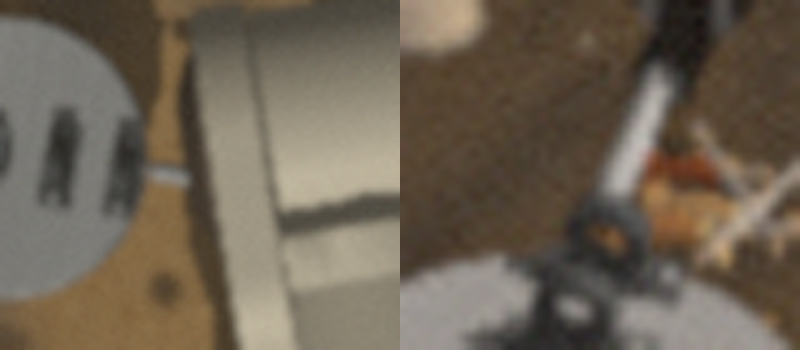

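The rod now lines up with the eyes to within about 2 mm: the top rod middle is at (168,176), on the eye line, and the side ring centre is at (608,238), just right of the rod axis. I'll shift it slightly and insert while watching the force.

```bash
echo '[[[0, -0.0015, 0.0008], 0, 0.01], [[0.005, -0.0015, 0.0008], 0, 0.01], [[0.01, -0.0015, 0.0008], 0, 0.01], [[0.015, -0.0015, 0.0008], 0, 0.01], [[0.015, -0.0015, 0.0008], 0, 0.01]]' > next.json && python3 drive.py next.json
echo '[[[0.004, 0, 0], 0, 0.01], [[0.008, 0, 0], 0, 0.01], [[0.008, 0, 0], 0, 0.01]]' > next.json && python3 drive.py next.json
python3 go.py .597 .095 .131 81
```

```text
time: 5.65
ee_pos: [0.604, 0.1223, 0.1297]
tcp_rot: [-179.9, 0.0, 81.5]
wrist_force: [-1.9, 0.4, -1.7]
opening: 0.0186
grasp_force: 49.5
time: 5.9
ee_pos: [0.6053, 0.1304, 0.1297]
tcp_rot: [-180.0, -0.0, 81.5]
wrist_force: [-3.0, 2.7, -2.4]
opening: 0.0183
grasp_force: 49.5
t 5.9 pos [0.6053 0.1304 0.1297] rot [-1.7995e+02 -4.0000e-02  8.1490e+01] q [ 12.  14.   6.  82.   0. 111.] shift [-0.0362 -0.003  -0.0014] turn 0.49 F [-3.   2.7 -2.4] open 0.0183 grip 49.5
```

```bash
echo '[[[0, -0.0012, 0], 0, 0.01], [[0.006, -0.0012, 0], 0, 0.01], [[0.012, -0.0012, 0], 0, 0.01], [[0.012, -0.0012, 0], 0, 0.01]]' > next.json && python3 drive.py next.json
echo '[[[0.005, 0, 0], 0, 0.01], [[0.01, 0, 0], 0, 0.01], [[0.01, 0, 0], 0, 0.01], [[0.01, 0, 0], 0, 0.01]]' > next.json && python3 drive.py next.json
```

```text
time: 6.23
ee_pos: [0.6064, 0.1424, 0.13]
tcp_rot: [180.0, -0.0, 81.5]
wrist_force: [0.4, 0.7, -0.4]
opening: 0.0183
grasp_force: 49.5
time: 6.57
ee_pos: [0.6078, 0.1517, 0.1299]
tcp_rot: [180.0, -0.0, 81.5]
wrist_force: [-0.8, 1.2, -2.0]
opening: 0.0187
grasp_force: 49.5
```

```bash
echo '[[[0.005, 0, 0], 0, 0.01], [[0.01, 0, 0], 0, 0.01], [[0.01, 0, 0], 0, 0.01], [[0.01, 0, 0], 0, 0.01]]' > next.json && python3 drive.py next.json
echo '[[[0.005, 0, 0], 0, 0.01], [[0.01, 0, 0], 0, 0.01], [[0.01, 0, 0], 0, 0.01], [[0.01, 0, 0], 0, 0.01]]' > next.json && python3 drive.py next.json
python3 - <<'E'
from h import *
t=bot.camera("top");s=bot.camera("side");cv2.imwrite("pics/t5.png",t);cv2.imwrite("pics/s5.png",s)
a=cv2.resize(t[155:225,170:250],None,fx=5,fy=5,interpolation=cv2.INTER_CUBIC)
b=cv2.resize(s[180:220,235:281],None,fx=8.7,fy=8.75,interpolation=cv2.INTER_CUBIC)
cv2.imwrite("pics/c5.png",np.hstack([a,b]))
E
```

```text
time: 6.9
ee_pos: [0.6092, 0.1615, 0.1299]
tcp_rot: [180.0, -0.0, 81.5]
wrist_force: [-1.0, 0.7, -1.4]
opening: 0.0183
grasp_force: 49.5
time: 7.23
ee_pos: [0.6107, 0.1714, 0.1299]
tcp_rot: [180.0, -0.0, 81.5]
wrist_force: [-0.7, 0.9, -1.9]
opening: 0.0187
grasp_force: 49.5
```

View pics/c5.png

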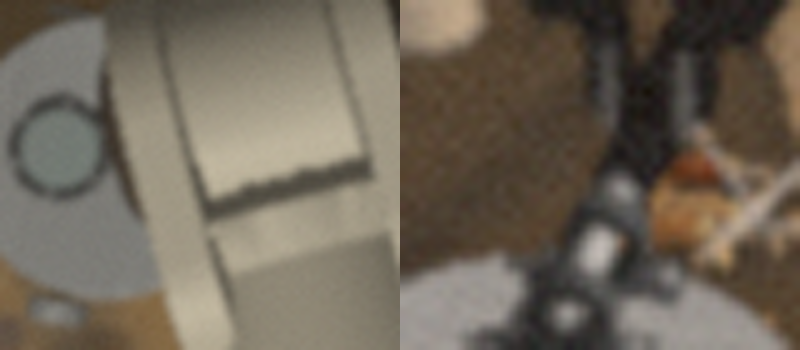

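The rod shows between the eyes at (598,250), and its bright tip is at the back eye's hole at (570,312). It is on line, so I'll keep pushing until the handle stops.

```bash
echo '[[[0.005, 0, 0], 0, 0.01], [[0.01, 0, 0], 0, 0.01], [[0.01, 0, 0], 0, 0.01]]' > next.json && python3 drive.py next.json
echo '[[[0.003, 0, 0], 0, 0.01], [[0.006, 0, 0], 0, 0.01], [[0.006, 0, 0], 0, 0.01], [[0.006, 0, 0], 0, 0.01]]' > next.json && python3 drive.py next.json
echo '[[[0.002, 0, 0], 0, 0.01], [[0.003, 0, 0], 0, 0.01], [[0.003, 0, 0], 0, 0.01], [[0.003, 0, 0], 0, 0.01]]' > next.json && python3 drive.py next.json
```

```text
time: 7.58
ee_pos: [0.6122, 0.1818, 0.1298]
tcp_rot: [180.0, -0.0, 81.5]
wrist_force: [-0.2, 0.6, -1.9]
opening: 0.0185
grasp_force: 49.5
time: 7.92
ee_pos: [0.613, 0.1868, 0.1298]
tcp_rot: [-180.0, 0.0, 81.4]
wrist_force: [-1.2, -1.5, -2.4]
opening: 0.0186
grasp_force: 49.6
time: 8.25
ee_pos: [0.613, 0.1871, 0.1298]
tcp_rot: [-180.0, 0.3, 81.3]
wrist_force: [-3.7, -15.0, 1.3]
opening: 0.0187
grasp_force: 49.8
```

```bash
echo '[[[-0.002, 0, 0], 0, 0.01], [[-0.002, 0, 0], 0, 0.01], [[-0.002, 0, 0], 0, 0.01]]' > next.json && python3 drive.py next.json
echo '[[[0, 0, -0.001], 0, 0.01], [[0, 0, -0.002], 0, 0.01], [[0, 0, -0.003], 0, 0.01], [[0, 0, -0.004], 0, 0.01], [[0, 0, -0.004], 0, 0.01]]' > next.json && python3 drive.py next.json
echo '[[[0, 0, -0.001], 0, 0.01], [[0, 0, -0.002], 0, 0.01], [[0, 0, -0.003], 0, 0.01], [[0, 0, -0.004], 0, 0.01], [[0, 0, -0.004], 0, 0.01]]' > next.json && python3 drive.py next.json
```

```text
time: 8.5
ee_pos: [0.613, 0.1869, 0.1298]
tcp_rot: [-180.0, 0.1, 81.4]
wrist_force: [-2.4, -7.2, -1.2]
opening: 0.0181
grasp_force: 49.6
time: 8.92
ee_pos: [0.6127, 0.1871, 0.1328]
tcp_rot: [-179.9, 0.1, 81.4]
wrist_force: [-0.3, -5.6, -9.0]
opening: 0.0191
grasp_force: 49.1
time: 9.33
ee_pos: [0.6125, 0.1879, 0.1373]
tcp_rot: [-179.9, 0.0, 81.5]
wrist_force: [-4.1, -2.5, -10.4]
opening: 0.0185
grasp_force: 49.2
```

```bash
echo '[[[0, 0, -0.001], 0, 0.01], [[0, 0, -0.002], 0, 0.01], [[0, 0, -0.003], 0, 0.01], [[0, 0, -0.004], 0, 0.01], [[0, 0, -0.004], 0, 0.01]]' > next.json && python3 drive.py next.json
echo '[[[0.001, 0, -0.001], 0, 0.01], [[0.001, 0, -0.002], 0, 0.01], [[0.001, 0, -0.003], 0, 0.01], [[0.001, 0, -0.004], 0, 0.01], [[0.001, 0, -0.004], 0, 0.01]]' > next.json && python3 drive.py next.json
echo '[[[0.001, 0, -0.001], 0, 0.01], [[0.001, 0, -0.002], 0, 0.01], [[0.001, 0, -0.003], 0, 0.01], [[0.001, 0, -0.004], 0, 0.01], [[0.001, 0, -0.004], 0, 0.01]]' > next.json && python3 drive.py next.json
```

```text
time: 9.75
ee_pos: [0.6129, 0.1888, 0.1419]
tcp_rot: [-180.0, -0.1, 81.5]
wrist_force: [-4.6, 4.8, -12.9]
opening: 0.0185
grasp_force: 50.0
time: 10.17
ee_pos: [0.6134, 0.1897, 0.1477]
tcp_rot: [179.9, -0.1, 81.5]
wrist_force: [-5.3, 2.7, -5.4]
opening: 0.0181
grasp_force: 50.9
time: 10.58
ee_pos: [0.6136, 0.1906, 0.1516]
tcp_rot: [179.9, -0.1, 81.5]
wrist_force: [-5.3, 3.5, -6.3]
opening: 0.0187
grasp_force: 50.7
```

```bash
echo '[[[0.0005, 0, -0.001], 0, 0.01], [[0.001, 0, -0.002], 0, 0.01], [[0.001, 0, -0.003], 0, 0.01], [[0.001, 0, -0.005], 0, 0.01], [[0.001, 0, -0.005], 0, 0.01]]' > next.json && python3 drive.py next.json
echo '[[[0, 0, 0], 0, 0.01], [[0, 0, 0], 0, 0.01], [[0, 0, 0], 0, 0.01], [[0, 0, 0], 0, 0.01], [[0, 0, 0], 0, 0.01]]' > next.json && python3 drive.py next.json
python3 - <<'E'
from h import *
s=bot.camera("side");s0=cv2.imread("pics/s5.png");cv2.imwrite("pics/s6.png",s)
f=lambda i:cv2.resize(i[180:270,222:292],(400,514),interpolation=cv2.INTER_CUBIC)
cv2.imwrite("pics/c6.png",np.hstack([f(s0),f(s)]))
E
```

```text
time: 11.0
ee_pos: [0.6137, 0.1916, 0.1567]
tcp_rot: [179.9, -0.1, 81.5]
wrist_force: [-5.4, 4.1, -6.8]
opening: 0.0184
grasp_force: 50.7
time: 11.42
ee_pos: [0.6137, 0.1915, 0.1564]
tcp_rot: [179.9, -0.1, 81.5]
wrist_force: [-5.4, 3.8, -7.0]
opening: 0.0183
grasp_force: 50.7
```

View pics/c6.png

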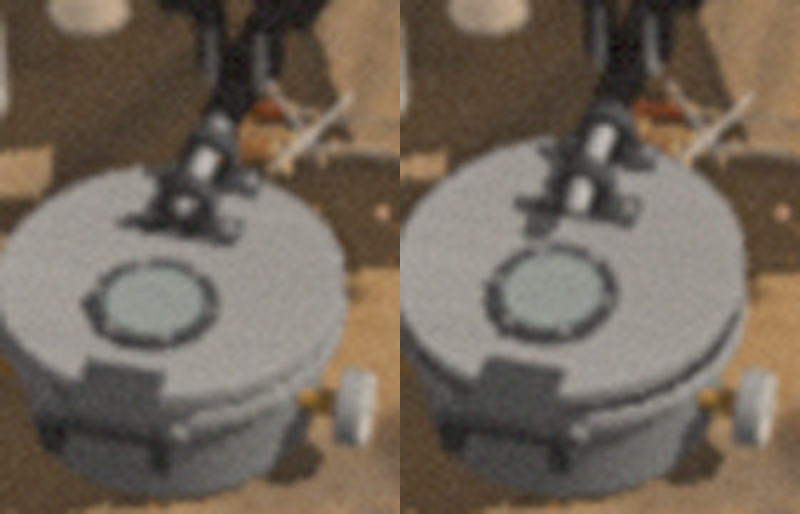

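The lid is ajar, with the dark gap visible at the right rim near (740,320), and the rod is through both eyes. The handle rise of 26.6 mm puts the lid at roughly 0.09–0.116 rad. I'll raise it a touch to centre it in the allowed range, let it settle and hand in.

```bash
echo '[[[0, 0, -0.001], 0, 0.01], [[0, 0, -0.002], 0, 0.01], [[0, 0, -0.002], 0, 0.01], [[0, 0, -0.002], 0, 0.01], [[0, 0, -0.002], 0, 0.01]]' > next.json && python3 drive.py next.json >/dev/null
echo '[[[0, 0, 0], 0, 0.01], [[0, 0, 0], 0, 0.01], [[0, 0, 0], 0, 0.01], [[0, 0, 0], 0, 0.01], [[0, 0, 0], 0, 0.01]]' > next.json && python3 drive.py next.json
python3 -c "
from workcell import bot
print(bot.job_done())"
```

```text
time: 12.3
ee_pos: [0.6138, 0.1916, 0.1583]
tcp_rot: [179.9, -0.1, 81.5]
wrist_force: [-3.9, 4.0, -7.6]
opening: 0.0183
grasp_force: 50.6
the job is handed in; nothing more can be done
None
```

I handed the job in at about 12 s: the rod is through both eyes, the seal has let go, and the bar, still in the gripper, holds the lid ajar at an estimated 17–23 mm at the front edge; the hand-in returned no verdict.

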